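# Reset the bearing preload with the shaft collar

### The job

Take the end play out of this bearing: loosen the red T-headed set screw on the shaft collar, then slide the collar along the shaft onto the brass thrust sleeve and on, until the sleeve has used up its free play and pushes back with about 10 N (never as much as 20 N). Keep the collar pressed there while you tighten the screw again as firmly as it was, so that the collar stays put and keeps the sleeve under load when you let go. Do not drag the collar along while the screw is tight, and leave the chisel, code reader and oil filter beside the fixture where they are.

Things in the scene. Friction and masses are not known exactly. Their poses are not given: they have to be found in the camera images.
- fixture: Grey steel plate 90x310x12 mm bolted to the bench; origin: centre of its underside. A 16 mm steel shaft runs along its y axis, 45 mm over the bench. At the +y end a round blue bearing housing (top 73 mm over the bench, front face at y = 70 mm), at the -y end a low blue support block (top 63 mm, inner face at y = -107 mm).
- collar: Dark steel shaft collar with bright bands, 36 mm in diameter, 24 mm wide along the shaft; origin at its centre on the shaft's axis, axes as the fixture's. It slides along the shaft (y) but cannot turn on it; starts between y = -75 and -30 mm of the fixture. Screw loose: it drags with about 1 N; screw tight: it is held with about 30 to 45 N.
- screw_head (a point): Middle of the set screw's red T-bar head, above the collar's middle: a bar 46 mm long, 12 mm thick, 28 mm tall (80 to 108 mm over the bench). z: the screw's axis, up; x: along the bar, so grip it across y. It turns with the screw and travels with the collar: one grip on it can turn the screw and push the collar along.
- set_screw (a joint): Turn of the set screw, rad: 0 = tight, bar square to the shaft; grows as it is loosened (anticlockwise from above). Below about 0.6 its tip bites on the shaft, above that the collar is free. Stops at -0.15 and 1.5; starts at 0 to 0.2. Takes about 0.15 Nm to loosen, up to 0.3 Nm to tighten, and stays where it is left. Firm: below 0.35; loosened: above 0.8.
- sleeve: Brass sleeve, 28 mm in diameter with a 33 mm rim, sticking out of the housing. Origin: middle of the end face that the collar must push on; axes as the fixture's. The face starts at y = 35 to 39 mm of the fixture, slides in freely (0.6 N drag), then at y = 39 to 48 mm meets a hidden spring of 2.5 N/mm (12 mm travel): where differs each time and can only be felt.
- chisel: Grey cold chisel 170 x 22 x 11 mm, loose, lying in front of the fixture.
- code_reader: Black hand-held code reader, 92 x 45 x 24 mm, loose, lying flat in front of the fixture.
- oil_filter: Black and orange oil filter, 79 mm in diameter, 80 mm tall, loose, standing behind the fixture.

How it is judged:
On the way, in this order (a step that is already met when the one before it is completed fails the run):
1. the set screw is loosened by more than 0.8 rad from tight (value of joint set_screw above 0.8 rad), for 0.1 s.
2. with the screw still loose, the collar presses on the sleeve with 6 to 15 N (value of joint set_screw above 0.6 rad and contact force between collar and sleeve between 6 and 15 N), for 0.2 s.
3. the screw is tight again (value of joint set_screw below 0.35 rad), for 0.2 s.
At the end, for the whole second after the job is handed in: the set screw is tight (below 0.35 rad), the collar stands still and bears on the sleeve with 6 to 15 N (value of joint set_screw below 0.35 rad and contact force between collar and sleeve between 6 and 15 N and linear speed of collar below 0.005 m/s); the robot touches nothing.
It fails at once if the collar is pressed on the sleeve with more than 20 N (contact force between collar and sleeve above 20 N).
It fails at once if the collar is dragged along the shaft with the screw tight (screw below 0.3 rad while the collar is 8 to 40 mm from where it started) (value of joint set_screw below 0.3 rad and distance of collar from where it was at the start of the episode between 0.008 and 0.04 m).
It fails at once if the chisel is moved by more than 30 mm (distance of chisel from where it was at the start of the episode above 0.03 m).
It fails at once if the code reader is moved by more than 30 mm (distance of code_reader from where it was at the start of the episode above 0.03 m).
It fails at once if the oil filter is moved by more than 30 mm (distance of oil_filter from where it was at the start of the episode above 0.03 m).
It also fails if it takes over 58 s, if anything falls off the work surface, if the arm or the gripper's body presses on something with over 40 N, if the wrist force passes 120 N, or if a joint passes its speed limit or range.

### The arm

A 6-joint arm with a two-finger parallel gripper is mounted at the origin on a cart in front of the work surface, level with it; the furniture and walls round the work are solid. World frame = base frame: x ahead of the robot, y to its left, z up, the work surface at z = 0. Lengths are in m, angles in rad, forces in N, time in s.
With the tool pointing down it reaches from about 0.425 to 0.95 m from the base axis. Payload 3.5 kg.
Tool frame: the origin (TCP) lies at the very end of the fingers, on their centre line; the grasp point (between the pads) lies 19 mm behind it; z points along the fingers, y is the direction in which the jaws open and shut (so a half turn about z gives the same grasp; the last joint's range is limited). The gripper opens to 85 mm and grips with 20 to 120 N. Pads are 22 mm wide; open, the fingers measure 114 mm over their backs; the gripper's body (76 mm by 85 mm) begins 54 mm behind the grasp point. The pads swing forward as they close: fully open they stand 13 mm farther back than shut.
Start: joints at [-1.326, 0.286, 1.577, -0, 1.279, -0.15], TCP at [0.26, -0.623, 0.231] pointing down, gripper open.
Joint ranges: [-2.77, 2.77], [-0.9, 2.22], [0.21, 2.48], [-1.53, 4.67], [0.24, 2.81], [-2.84, 2.84]. Speed limits (rad/s): [2.79, 2.79, 3.14, 3.14, 3.14, 3.14].

### API

Orientations are given as a unit quaternion [x, y, z, w].
In Python, from plant import ctrl, eyes, ticket gives the robot as it stands.
- The arm moves only by the tool send_rows, never from a script. Its arguments are lists of equal length, an entry for each row: "translation": the shift along the tool's x, y, z in units of 30 mm (1.0 is 30 mm), a list of three; "rotation": the turn, a rotation vector about the tool's x, y, z in units of 5 degrees (1.0 is 5 degrees), a list of three; "grip": the finger opening in mm, from 0 to 85.4. A call has 1 to 5 rows; each row shifts and turns the commanded pose from where the row before left it, along the tool's axes as they then stand; what a row does not reach is not made up. A row lasts 1/8 s, in which the tool goes at most 62.5 mm and 10.7 degrees, less where a joint would pass 70% of its speed; a pose out of reach is approached as far as the arm can. A call is refused whole if a number of a shift passes 1 or a number of a turn 1, either way. A call with a gripper value outside its range is refused whole. The fingers move at their own pace and stop on an object; "squeeze" is the grip in N (left out, the last holds). Time passes only in rows, so rows that do not move let the fingers close. It gives the time, the measured TCP pose, the force and the opening at its end, in the units of the state.
- ctrl.get_state(): the state, without advancing time (a new reading comes with each control period).
- eyes.read_camera(name): name is "scene" or "top" or "wrist"; returns a dict with "image" (384x512x3 uint8, blue, green, red), "mtx" (3x3 intrinsics, pixels), "xyz" and "orientation" of the camera in the world; the wrist camera has in their place "hand_eye" (4x4, takes a point from camera to tool coordinates, whose origin is the TCP and whose axes are the flange's). Camera axes: x right, y down, z forward; pixel columns grow to the right and rows downward; lengths in m; the calibration is good to about 2 mm. A picture is of the moment at which its call begins: read the wrist's pose just before it. There is no depth.
- ticket.sign_off(): hands the job in, once; it reports no verdict.
The state is a dict: "time": time; "qpos": joint angles; "dq": joint speeds; "joint_efforts": joint torques, N m; "eef_pos": TCP position; "tcp_rot": TCP orientation; "contact_force": force on the tool from outside, world axes, zero at the start; "wrist_torque": the same for the moment, N m; "opening": opening from 0.0 (shut) to 1.0 (fully open).
Only numpy, scipy, OpenCV 4.12 (cv2) and the standard library are available. Lean on these libraries where they do the work, as an engineer would, in place of code of your own. Each camera call takes 0.05 s, during which the arm holds its last target. There are 200 camera calls.

## Working session

There is one attempt and no reset: what is moved stays moved. The work goes in short steps, Python scripts to look and compute and a tool call to move; the robot and the scene stay as the last step left them, time stands still between calls to the robot, and variables do not carry over. Pictures are saved under pics/ and viewed, about 8 in all and at most 12, crops included, and the job is handed in when it is done.

Besides the shell and the picture viewer there is one more tool, called after ">>>" by a JSON object that holds its "api" and its "payload". send_rows: Moves the arm, as the interface text tells. Its arguments: {"type":"object","properties":{"translation":{"type":"array"},"rotation":{"type":"array"},"grip":{"type":"array"},"squeeze":{"type":"number"}},"required":["translation","rotation","grip"]}

```bash
mkdir -p pics; ls
python3 - <<'E'
from plant import ctrl,eyes
import cv2,numpy as np
print(ctrl.get_state())
a=[]
for n in("scene","top"):
    d=eyes.read_camera(n);print(n,d["mtx"],d["xyz"],d["orientation"]);cv2.imwrite(f"pics/{n}0.png",d["image"])
E
```

```text
pics
{'time': 0.0, 'qpos': array([-1.32597745e+00,  2.87186191e-01,  1.57821541e+00, -9.67114037e-06,
        1.27862037e+00, -1.50018279e-01]), 'dq': array([-5.34283180e-04, -9.47878438e-04,  4.26857883e-04,  9.20934392e-04,
        2.49872951e-05, -8.14226625e-05]), 'joint_efforts': array([ 6.05627920e-04, -4.05983770e+01, -2.92624515e+01, -1.04260180e-04,
        5.85809466e-03,  5.33632445e-07]), 'eef_pos': array([ 0.25949139, -0.62239297,  0.22991272]), 'tcp_rot': array([ 9.80575164e-01,  1.96139932e-01, -6.21772719e-05, -1.21307305e-03]), 'contact_force': array([-0.17765466,  0.4622508 , -0.84955972]), 'wrist_torque': array([ 0.03732212, -0.01816862,  0.0084977 ]), 'opening': 0.9977707798446563}
scene [[351.344624     0.         257.21319599]
 [  0.         351.344624   195.36625659]
 [  0.           0.           1.        ]] [0.21005851 0.38847433 0.73948273] [-0.34199141  0.88056103 -0.30771474  0.11386741]
top [[352.12507122   0.         259.49880693]
 [  0.         352.12507122 192.26503007]
 [  0.           0.           1.        ]] [ 0.38157686 -0.03166135  0.9328758 ] [ 0.76585022 -0.633775    0.06973222 -0.08330736]
```

View pics/top0.png

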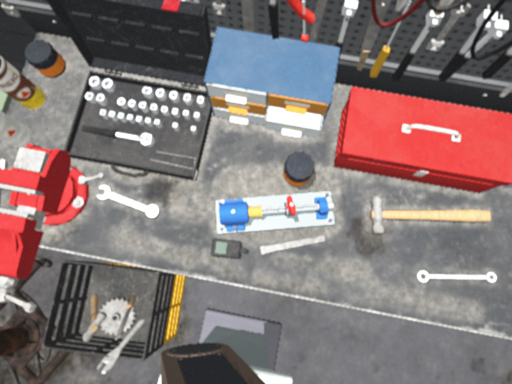

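View pics/scene0.png

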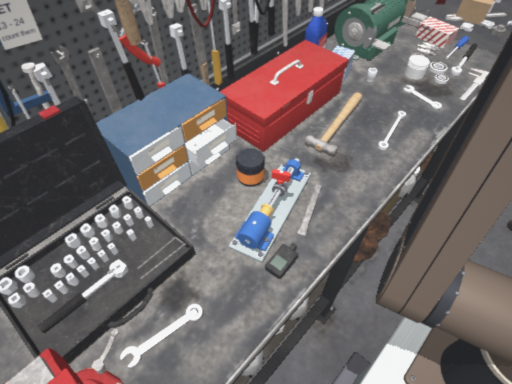

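The top view shows the plate at about (217–334, 192–232), the housing at (233,212), the red head at (292,205) and the support at (323,206). The filter is behind at (299,168), and the chisel and reader are in front.

```bash
cat > h.py <<'E'
import numpy as np,cv2
from scipy.spatial.transform import Rotation as R
from plant import ctrl,eyes
def cam(n):
    s=ctrl.get_state(); d=eyes.read_camera(n)
    if n=="wrist":
        T=np.eye(4);T[:3,:3]=R.from_quat(s["tcp_rot"]).as_matrix();T[:3,3]=s["eef_pos"];T=T@d["hand_eye"]
        return d["image"],d["mtx"],T[:3,3],T[:3,:3]
    return d["image"],d["mtx"],np.array(d["xyz"]),R.from_quat(d["orientation"]).as_matrix()
def ray(c,uv):
    v=c[3]@np.linalg.solve(c[1],[uv[0],uv[1],1.]);return v/np.linalg.norm(v)
def onplane(c,uv,z):
    v=ray(c,uv);return c[2]+v*(z-c[2][2])/v[2]
def tri(c1,a,c2,b):
    A=0;B=0
    for c,u in((c1,a),(c2,b)):
        v=ray(c,u);P=np.eye(3)-np.outer(v,v);A=A+P;B=B+P@c[2]
    return np.linalg.solve(A,B)
def proj(c,p):
    q=c[1]@(c[3].T@(np.array(p)-c[2]));return q[:2]/q[2]
def blobs(mask,amin=15):
    n,l,s,ce=cv2.connectedComponentsWithStats(mask.astype(np.uint8))
    return [(int(s[i,4]),ce[i].round(1),s[i,:4],cv2.minAreaRect(np.argwhere(l==i)[:,::-1].astype(np.float32))) for i in range(1,n) if s[i,4]>=amin]
def red(h): return ((h[...,0]<8)|(h[...,0]>172))&(h[...,1]>140)&(h[...,2]>70)
def blue(h): return (h[...,0]>100)&(h[...,0]<125)&(h[...,1]>150)&(h[...,2]>70)
def brass(h): return (h[...,0]>18)&(h[...,0]<30)&(h[...,1]>90)&(h[...,2]>120)
E
python3 - <<'E'
from h import *
c={n:cam(n) for n in("top","scene")}
roi={"top":(205,185,345,240),"scene":(225,155,325,260)}
for n in c:
    x0,y0,x1,y1=roi[n];h=cv2.cvtColor(c[n][0],cv2.COLOR_BGR2HSV)
    m=np.zeros(h.shape[:2],bool);m[y0:y1,x0:x1]=1
    for k,f in(("red",red),("blue",blue),("brass",brass)):
        for b in blobs(f(h)&m): print(n,k,b[0],b[1],b[2],b[3])
    if n=="top":
        pl=(h[...,1]<60)&(h[...,2]>165)&m
        for b in blobs(pl,100):print("plate",b)
im=c["top"][0][140:270,195:355];cv2.imwrite("pics/t1.png",cv2.resize(im,None,fx=4.8,fy=4.6,interpolation=2))
E
```

```text
top red 70 [290.5 206.5] [287 197   9  18] ((290.0068359375, 205.68490600585938), (17.673215866088867, 6.554304122924805), 69.44395446777344)
top blue 172 [321.7 207.8] [315 198  13  20] ((321.3153991699219, 207.52308654785156), (19.721521377563477, 10.915056228637695), 82.87498474121094)
top blue 606 [233.6 214.1] [220 200  28  30] ((233.3413848876953, 214.5965576171875), (28.318510055541992, 26.989784240722656), 85.2363510131836)
top brass 120 [254.7 211.4] [248 206  14  11] ((254.4505157470703, 211.5049591064453), (10.049875259399414, 12.537469863891602), 84.2894058227539)
plate (5119, array([276.7, 210.5]), array([205, 185, 138,  55], dtype=int32), ((273.5, 212.0), (137.0, 54.0), 0.0))
scene red 164 [280.3 176. ] [272 169  18  15] ((279.9691162109375, 176.80055236816406), (18.138668060302734, 12.517179489135742), 12.994616508483887)
scene blue 52 [293.5 163.4] [288 160  11   9] ((293.5154724121094, 163.3402099609375), (10.356531143188477, 5.685938835144043), 23.96249008178711)
scene blue 31 [297.6 176.1] [293 173   9   7] ((297.3000183105469, 174.90000915527344), (6.708203315734863, 6.708203315734863), 26.56505012512207)
scene blue 461 [254.6 226.4] [237 213  32  29] ((253.80767822265625, 228.0384521484375), (20.80125617980957, 31.895259857177734), 33.690067291259766)
scene blue 33 [263.9 245.1] [261 242   8   7] ((264.0384521484375, 244.69229125976562), (4.160251617431641, 8.875203132629395), 33.6900634765625)
scene brass 98 [266.4 209.1] [261 204  12  12] ((266.38232421875, 209.02940368652344), (11.661903381347656, 8.917926788330078), 30.963754653930664)
```

View pics/t1.png

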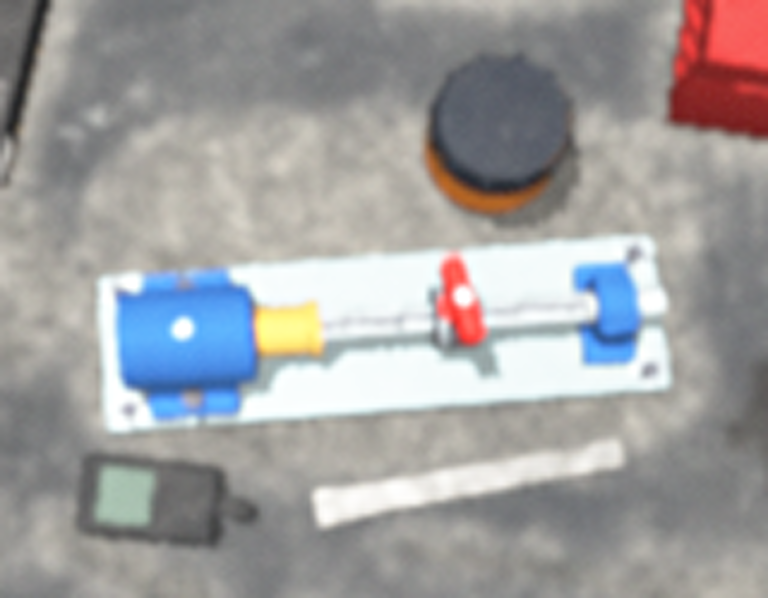

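The crop shows plate corners at (100,277), (108,432), (670,387) and (655,238), and the bar top around (462,298).

Run:
```python
from h import *
c=cam("top")
P=[onplane(c,(195+x/4.8,140+y/4.6),0.012) for x,y in((100,277),(108,432),(670,387),(655,238))]
for p in P:print(p.round(4))
o=np.mean(P,0);y=(P[0]+P[1]-P[2]-P[3]);yaw=np.arctan2(-y[0],y[1]);print("o",o,"yaw",yaw,np.linalg.norm(y)/2)
h=onplane(c,(195+462/4.8,140+298/4.6),0.108);Rz=R.from_euler("z",yaw).as_matrix()
print("head",h,Rz.T@(h-o))
for uv in((453,258),(474,338)):print(Rz.T@(onplane(c,(195+uv[0]/4.8,140+uv[1]/4.6),.108)-o))
```

```text
[0.5388 0.1156 0.012 ]
[0.452  0.0922 0.012 ]
[ 0.5346 -0.2044  0.012 ]
[ 0.6194 -0.1838  0.012 ]
o [ 0.53621754 -0.04513328  0.012     ] yaw 0.2672716138057117 0.30898182280367475
head [ 0.54518746 -0.07849438  0.108     ] [-0.00015925 -0.03454558  0.096     ]
[ 0.02124784 -0.03215573  0.096     ]
[-0.02145265 -0.0383852   0.096     ]
```

>>> {"api": "send_rows", "payload": {"translation": [[1, -0.83, 0], [1, -0.83, 0], [1, -0.83, 0], [1, -0.83, 0], [1, -0.83, 0]], "rotation": [[0, 0, 0], [0, 0, 0], [0, 0, 0], [0, 0, 0], [0, 0, 0]], "grip": [85, 85, 85, 85, 85]}}

```text
time: 0.88
eef_pos: [0.3506, -0.4492, 0.2313]
tcp_rot: [0.981, 0.196, 0.0, -0.0]
contact_force: [0.2, -0.3, 0.3]
opening: 0.995
```

>>> {"api": "send_rows", "payload": {"translation": [[1, -0.83, 0], [1, -0.83, 0], [1, -0.83, 0], [1, -0.83, 0], [1, -0.83, 0]], "rotation": [[0, 0, 0], [0, 0, 0], [0, 0, 0], [0, 0, 0], [0, 0, 0]], "grip": [85, 85, 85, 85, 85]}}

```text
time: 1.5
eef_pos: [0.4412, -0.2766, 0.2314]
tcp_rot: [0.981, 0.196, 0.0, 0.0]
contact_force: [0.9, 1.2, -0.2]
opening: 0.996
```

>>> {"api": "send_rows", "payload": {"translation": [[1, -0.83, 0], [1, -0.83, 0], [1, -0.83, 0], [1, -0.83, 0], [0.7, -0.8, 0]], "rotation": [[0, 0, 0], [0, 0, 0], [0, 0, 0], [0, 0, 0], [0, 0, 0]], "grip": [85, 85, 85, 85, 85]}}

```text
time: 2.12
eef_pos: [0.5239, -0.1081, 0.2313]
tcp_rot: [0.981, 0.196, 0.0, 0.0]
contact_force: [0.5, 0.7, -1.2]
opening: 0.997
```

>>> {"api": "send_rows", "payload": {"translation": [[0.5, -0.4, 0], [0, 0, 0], [0, 0, 0]], "rotation": [[0, 0, 0], [0, 0, 0], [0, 0, 0]], "grip": [50, 50, 50]}}

```text
time: 2.5
eef_pos: [0.5325, -0.0934, 0.2312]
tcp_rot: [0.981, 0.196, -0.0, 0.0]
contact_force: [-0.7, 0.1, 0.0]
opening: 0.588
```

Run:
```python
from h import *
s=ctrl.get_state();print(s)
c=cam("wrist");print(c[2],c[3]);cv2.imwrite("pics/w1.png",c[0])
h=cv2.cvtColor(c[0],cv2.COLOR_BGR2HSV)
for k,f in(("red",red),("blue",blue),("brass",brass)):
    for b in blobs(f(h),60): print(k,b)
print(proj(c,[.545,-.078,.108]))
```

```text
{'time': 2.5, 'qpos': array([-3.61199989e-01, -1.04110548e-02,  1.90702037e+00, -5.47637667e-04,
        1.24522634e+00,  8.15553144e-01]), 'dq': array([-0.01038311, -0.00192838,  0.00205416,  0.00357378,  0.00063702,
        0.00296154]), 'joint_efforts': array([ 4.19768561e-01, -2.85336435e+01, -2.89711672e+01,  1.41739903e-02,
        1.13742448e-03, -5.96959908e-04]), 'eef_pos': array([ 0.53245605, -0.09342622,  0.23121449]), 'tcp_rot': array([ 9.80636753e-01,  1.95835329e-01, -2.40468191e-04,  1.55686729e-04]), 'contact_force': array([-0.67022898,  0.14966572,  0.04039467]), 'wrist_torque': array([-0.01510642, -0.01137006,  0.04170059]), 'opening': 0.5883059516218508}
[ 0.59640555 -0.06566029  0.37418903] [[ 0.38452188 -0.88770395 -0.2532284 ]
 [-0.92311492 -0.369376   -0.10686537]
 [ 0.00132832  0.27485098 -0.96148592]]
red (13321, array([456.1,  57.6]), array([375,   0, 137, 139], dtype=int32), ((443.0, 69.0), (138.0, 136.0), 90.0))
red (547, array([249.1, 164.5]), array([240, 142,  19,  49], dtype=int32), ((249.0, 166.0), (48.0, 18.0), 90.0))
blue (3474, array([123.9, 141.3]), array([ 83, 107,  79,  68], dtype=int32), ((122.36585998535156, 138.2073211669922), (78.7376937866211, 64.82331085205078), 6.34019136428833))
blue (1035, array([320.5, 163.2]), array([303, 139,  33,  48], dtype=int32), ((320.5302429199219, 163.20089721679688), (28.528308868408203, 46.30495071411133), 9.865806579589844))
brass (474, array([171.8, 148. ]), array([156, 135,  32,  29], dtype=int32), ((171.39312744140625, 148.78277587890625), (31.4742374420166, 26.076284408569336), 4.763641834259033))
[246.23583743 171.51547634]
```

View pics/w1.png

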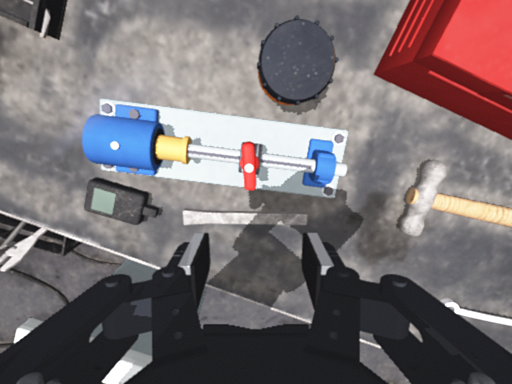

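Run:
```python
from h import *
c=cam("wrist")
h=cv2.cvtColor(c[0],cv2.COLOR_BGR2HSV)
w=(h[...,1]<110)&(h[...,2]>180);m=np.zeros_like(w);m[155:180,243:256]=1
for b in blobs(w&m,3):print("dot",b[0],b[1]); 
r=red(h)[138:195,236:264]
for y in range(0,57,3):
    x=np.where(r[y])[0]
    if len(x):print(138+y,236+x.min(),236+x.max())
P=[onplane(c,u,.012) for u in((100,98),(345,130))]
o=np.array([.5362,-.0451,.012]);Rz=R.from_euler("z",.2673).as_matrix()
for p in P:print(p, Rz.T@(p-o))
for u in((250,168),(249.5,191)):
  p=onplane(c,u,.108);print(p,Rz.T@(p-o))
```

```text
dot 80 [248.3 167.5]
dot 6 [243.  176.5]
144 243 253
147 242 253
150 242 254
153 242 254
156 242 255
159 241 257
162 240 258
165 240 258
168 242 256
171 243 255
174 244 255
177 244 254
180 244 254
183 245 255
186 245 254
189 246 254
[0.54227302 0.1151619  0.012     ] [4.81870535e-02 1.52966551e-01 1.04083409e-17]
[ 0.62273315 -0.17682035  0.012     ] [ 4.86690780e-02 -1.49898491e-01  1.04083409e-17]
[ 0.54951723 -0.08018303  0.108     ] [ 0.00357788 -0.0373546   0.096     ]
[ 0.52833007 -0.0883412   0.108     ] [-0.01901168 -0.03962693  0.096     ]
```

The wrist view shows the bar at (249,166), the filter well behind, and clear space around the head. Both views agree within about 3 mm, so I'll centre and descend.

>>> {"api": "send_rows", "payload": {"translation": [[0.63, -0.26, 0], [0, 0, 1], [0, 0, 1], [0, 0, 1], [0, 0, 0.5]], "rotation": [[0, 0, 0], [0, 0, 0], [0, 0, 0], [0, 0, 0], [0, 0, 0]], "grip": [50, 50, 50, 50, 50], "squeeze": 20}}

```text
time: 3.22
eef_pos: [0.5466, -0.0776, 0.1244]
tcp_rot: [0.981, 0.196, -0.001, -0.001]
contact_force: [-0.3, 0.5, 0.2]
opening: 0.585
```

Run:
```python
from h import *
c=cam("wrist");cv2.imwrite("pics/w2.png",c[0]);print(ctrl.get_state()["eef_pos"])
h=cv2.cvtColor(c[0],cv2.COLOR_BGR2HSV)
for b in blobs(red(h),200): print(b)
print(proj(c,[.547,-.079,.108]))
```

```text
[ 0.54581075 -0.07746184  0.12297494]
(6192, array([482.2,  57.1]), array([433,   0,  79, 119], dtype=int32), ((472.0, 59.0), (118.0, 78.0), 90.0))
(1383, array([259.6, 221.5]), array([245, 185,  29,  77], dtype=int32), ((259.0, 223.0), (76.0, 28.0), 90.0))
[259.13217203 233.89987407]
```

View pics/w2.png

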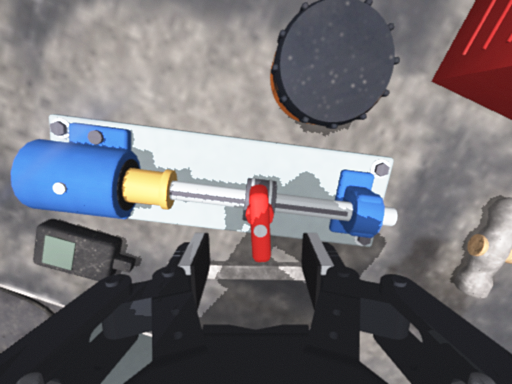

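The dot at (261,231) is about 1 mm from the predicted position and lies between the fingers. I'll descend and grip lightly.

>>> {"api": "send_rows", "payload": {"translation": [[0, 0, 1], [0, 0, 0.43], [0, 0, 0], [0, 0, 0], [0, 0, 0]], "rotation": [[0, 0, 0], [0, 0, 0], [0, 0, 0], [0, 0, 0], [0, 0, 0]], "grip": [50, 50, 20, 8, 5], "squeeze": 20}}

```text
time: 3.9
eef_pos: [0.5484, -0.0786, 0.0849]
tcp_rot: [0.981, 0.196, 0.002, 0.001]
contact_force: [1.3, -0.6, -0.0]
opening: 0.136
```

>>> {"api": "send_rows", "payload": {"translation": [[0, 0, 0], [0, 0, 0], [0, 0, 0], [0, 0, 0], [0, 0, 0]], "rotation": [[0, 0, 0], [0, 0, 0], [0, 0, 0], [0, 0, 0], [0, 0, 0]], "grip": [5, 5, 5, 5, 5]}}

```text
time: 4.53
eef_pos: [0.5483, -0.0785, 0.0848]
tcp_rot: [0.981, 0.196, 0.001, 0.001]
contact_force: [0.9, 0.2, 5.5]
opening: 0.135
```

Run:
```python
from h import *
s=ctrl.get_state();print(s)
```

```text
{'time': 4.525, 'qpos': array([-3.25468220e-01,  1.90038010e-01,  1.98277534e+00,  1.05000069e-04,
        9.65722610e-01,  8.50379164e-01]), 'dq': array([ 6.94550487e-04, -6.84400936e-06,  1.95406140e-03,  1.97895644e-03,
        7.80510980e-04, -5.97885224e-04]), 'joint_efforts': array([-9.06135910e-02, -2.90937030e+01, -2.13668865e+01,  9.34289885e-03,
        3.60033279e-01,  1.78035577e-01]), 'eef_pos': array([ 0.54830632, -0.07852314,  0.08483723]), 'tcp_rot': array([9.80569896e-01, 1.96164066e-01, 1.34567693e-03, 7.25857424e-04]), 'contact_force': array([0.93667081, 0.22523188, 5.4879809 ]), 'wrist_torque': array([ 0.06320326, -0.27758351,  0.20688783]), 'opening': 0.13539893176218953}
```

>>> {"api": "send_rows", "payload": {"translation": [[0, 0, 0], [0, 0, 0], [0, 0, 0], [0, 0, 0], [0, 0, 0]], "rotation": [[0, 0, 0], [0, 0, 0], [0, 0, -1], [0, 0, -1], [0, 0, -1]], "grip": [0, 0, 0, 0, 0], "squeeze": 80}}

```text
time: 5.15
eef_pos: [0.5484, -0.0787, 0.085]
tcp_rot: [0.946, 0.323, 0.001, 0.001]
contact_force: [1.1, -1.5, 6.2]
opening: 0.122
```

```bash
cat > st.py <<'E'
from h import *
s=ctrl.get_state();Rf=R.from_euler("z",.2673).as_matrix()
m=R.from_quat(s["tcp_rot"]).as_matrix()
print("t",s["time"],"tool x yaw-fix",round(np.arctan2(m[1,0],m[0,0])-.2673,3),"fix pos mm",(1e3*(Rf.T@(s["eef_pos"]-[.5362,-.0451,0]))).round(1),"F fix",(Rf.T@s["contact_force"]).round(2),"Tq",s["wrist_torque"].round(2),"tilt",m[:,2].round(3),"open",round(s["opening"]*85.4,1))
E
python3 st.py
```

```text
t 5.15 tool x yaw-fix 0.39 fix pos mm [  2.9 -35.7  85. ] F fix [ 0.7  -1.79  6.23] Tq [-0.06 -0.19 -0.16] tilt [ 0.003 -0.001 -1.   ] open 10.4
```

>>> {"api": "send_rows", "payload": {"translation": [[0, 0, 0], [0, 0, 0], [0, 0, 0], [0, 0, 0], [0, 0, 0]], "rotation": [[0, 0, -1], [0, 0, -1], [0, 0, -1], [0, 0, -1], [0, 0, -1]], "grip": [0, 0, 0, 0, 0]}}

```text
time: 5.78
eef_pos: [0.5486, -0.0786, 0.085]
tcp_rot: [0.854, 0.52, 0.001, 0.001]
contact_force: [2.5, -0.7, 6.0]
opening: 0.123
```

```bash
python3 st.py
```

```text
t 5.775 tool x yaw-fix 0.826 fix pos mm [  3.1 -35.6  85. ] F fix [ 2.26 -1.32  5.98] Tq [ 0.05 -0.27 -0.17] tilt [ 0.004 -0.    -1.   ] open 10.5
```

>>> {"api": "send_rows", "payload": {"translation": [[0, 0, 0], [0, 0, 0], [0, 0, 0], [0, 0, 0], [0, 0, 0]], "rotation": [[0, 0, -1], [0, 0, -1], [0, 0, -1], [0, 0, 0], [0, 0, 0]], "grip": [0, 0, 0, 0, 0]}}

```text
time: 6.4
eef_pos: [0.5488, -0.0785, 0.085]
tcp_rot: [0.779, 0.626, 0.001, 0.002]
contact_force: [2.9, -1.0, 5.5]
opening: 0.122
```

```bash
python3 st.py
```

```text
t 6.4 tool x yaw-fix 1.087 fix pos mm [  3.3 -35.5  85. ] F fix [ 2.54 -1.77  5.48] Tq [ 0.06 -0.44  0.09] tilt [ 0.004 -0.001 -1.   ] open 10.4
```

>>> {"api": "send_rows", "payload": {"translation": [[0.295, -0.155, 0], [0.295, -0.155, 0], [0.295, -0.155, 0], [0.295, -0.155, 0], [0.295, -0.155, 0]], "rotation": [[0, 0, 0], [0, 0, 0], [0, 0, 0], [0, 0, 0], [0, 0, 0]], "grip": [0, 0, 0, 0, 0]}}

```text
time: 7.02
eef_pos: [0.5354, -0.0298, 0.085]
tcp_rot: [0.779, 0.627, 0.001, 0.002]
contact_force: [3.5, -0.9, 5.6]
opening: 0.123
```

```bash
python3 st.py
python3 - <<'E'
from h import *
c=cam("top");cv2.imwrite("pics/t2.png",cv2.resize(c[0][140:270,195:355],None,fx=4.8,fy=4.6,interpolation=2))
E
python3 st.py
```

```text
t 7.025 tool x yaw-fix 1.087 fix pos mm [ 3.2 15.  85. ] F fix [ 3.09 -1.82  5.56] Tq [-0.05 -0.46  0.07] tilt [ 0.004 -0.001 -1.   ] open 10.5
t 7.075 tool x yaw-fix 1.087 fix pos mm [ 3.2 16.2 85. ] F fix [3.35 1.25 6.12] Tq [ 0.26 -0.3   0.02] tilt [ 0.004  0.001 -1.   ] open 10.4
```

View pics/t2.png

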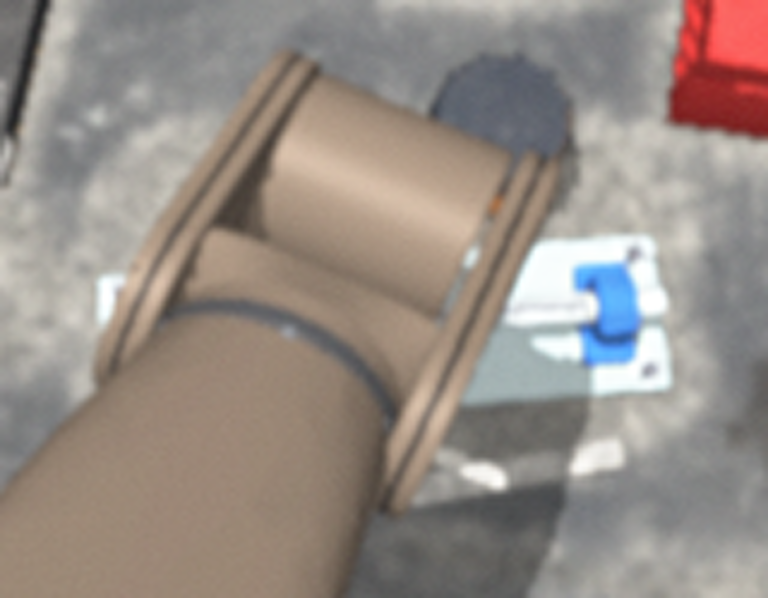

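Arm and gripper hide the collar in the top view, though it has clearly left its old place and the filter stands where it was. Now I'll move in small steps, feeling the force.

>>> {"api": "send_rows", "payload": {"translation": [[0, 0, 0], [0, 0, 0], [0.059, -0.031, 0], [0.059, -0.031, 0], [0, 0, 0]], "rotation": [[0, 0, 0], [0, 0, 0], [0, 0, 0], [0, 0, 0], [0, 0, 0]], "grip": [0, 0, 0, 0, 0]}}

```text
time: 7.7
eef_pos: [0.5343, -0.0258, 0.085]
tcp_rot: [0.779, 0.627, 0.001, 0.001]
contact_force: [3.3, 0.1, 6.7]
opening: 0.122
```

```bash
python3 st.py
```

```text
t 7.7 tool x yaw-fix 1.087 fix pos mm [ 3.2 19.1 85. ] F fix [ 3.22 -0.79  6.72] Tq [ 0.18 -0.41 -0.01] tilt [ 0.004 -0.    -1.   ] open 10.4
```

>>> {"api": "send_rows", "payload": {"translation": [[0.059, -0.031, 0], [0.059, -0.031, 0], [0, 0, 0]], "rotation": [[0, 0, 0], [0, 0, 0], [0, 0, 0]], "grip": [0, 0, 0]}}

```text
time: 8.07
eef_pos: [0.5332, -0.0221, 0.0849]
tcp_rot: [0.779, 0.627, 0.001, 0.001]
contact_force: [4.1, -0.2, 5.9]
opening: 0.12
```

```bash
python3 st.py
```

```text
t 8.075 tool x yaw-fix 1.087 fix pos mm [ 3.2 23.  84.9] F fix [ 3.89 -1.28  5.91] Tq [ 0.06 -0.37  0.1 ] tilt [ 0.004 -0.    -1.   ] open 10.3
```

>>> {"api": "send_rows", "payload": {"translation": [[0.059, -0.031, 0], [0, 0, 0], [0, 0, 0]], "rotation": [[0, 0, 0], [0, 0, 0], [0, 0, 0]], "grip": [0, 0, 0]}}

```text
time: 8.45
eef_pos: [0.5327, -0.0203, 0.085]
tcp_rot: [0.779, 0.627, 0.001, 0.001]
contact_force: [3.5, -0.4, 7.3]
opening: 0.122
```

```bash
python3 st.py
```

```text
t 8.45 tool x yaw-fix 1.087 fix pos mm [ 3.2 24.9 85. ] F fix [ 3.24 -1.27  7.31] Tq [ 0.09 -0.35  0.09] tilt [ 0.004 -0.    -1.   ] open 10.4
```

>>> {"api": "send_rows", "payload": {"translation": [[0.059, -0.031, 0], [0, 0, 0], [0, 0, 0]], "rotation": [[0, 0, 0], [0, 0, 0], [0, 0, 0]], "grip": [0, 0, 0]}}

```text
time: 8.82
eef_pos: [0.5322, -0.0185, 0.085]
tcp_rot: [0.779, 0.627, 0.001, 0.002]
contact_force: [2.4, -0.8, 5.7]
opening: 0.118
```

```bash
python3 st.py
```

```text
t 8.825 tool x yaw-fix 1.087 fix pos mm [ 3.2 26.7 85. ] F fix [ 2.11 -1.42  5.7 ] Tq [ 0.   -0.39  0.02] tilt [ 0.004 -0.001 -1.   ] open 10.0
```

>>> {"api": "send_rows", "payload": {"translation": [[0.059, -0.031, 0], [0, 0, 0], [0, 0, 0]], "rotation": [[0, 0, 0], [0, 0, 0], [0, 0, 0]], "grip": [0, 0, 0]}}

```text
time: 9.2
eef_pos: [0.5319, -0.0173, 0.085]
tcp_rot: [0.779, 0.627, 0.001, 0.002]
contact_force: [3.6, -2.6, 5.8]
opening: 0.12
```

```bash
python3 st.py
```

```text
t 9.2 tool x yaw-fix 1.087 fix pos mm [ 3.2 27.9 85. ] F fix [ 2.73 -3.47  5.84] Tq [-0.41 -0.47  0.06] tilt [ 0.005 -0.002 -1.   ] open 10.3
```

>>> {"api": "send_rows", "payload": {"translation": [[0.059, -0.031, 0], [0, 0, 0], [0, 0, 0]], "rotation": [[0, 0, 0], [0, 0, 0], [0, 0, 0]], "grip": [0, 0, 0]}}

```text
time: 9.57
eef_pos: [0.5316, -0.0163, 0.085]
tcp_rot: [0.779, 0.627, 0.001, 0.003]
contact_force: [3.6, -6.2, 5.0]
opening: 0.121
```

```bash
python3 st.py
```

```text
t 9.575 tool x yaw-fix 1.088 fix pos mm [ 3.2 29.  85. ] F fix [ 1.87 -6.9   4.98] Tq [-0.84 -0.49  0.05] tilt [ 0.005 -0.004 -1.   ] open 10.4
```

>>> {"api": "send_rows", "payload": {"translation": [[0.059, -0.031, 0], [0, 0, 0], [0, 0, 0]], "rotation": [[0, 0, 0], [0, 0, 0], [0, 0, 0]], "grip": [0, 0, 0]}}

```text
time: 9.95
eef_pos: [0.5314, -0.0152, 0.085]
tcp_rot: [0.779, 0.627, 0.0, 0.004]
contact_force: [5.1, -8.6, 3.4]
opening: 0.121
```

```bash
python3 st.py
```

```text
t 9.95 tool x yaw-fix 1.088 fix pos mm [ 3.2 30.1 85. ] F fix [ 2.67 -9.61  3.39] Tq [-1.23 -0.58  0.04] tilt [ 0.006 -0.006 -1.   ] open 10.3
```

>>> {"api": "send_rows", "payload": {"translation": [[0.04, -0.021, 0], [0, 0, 0], [0, 0, 0], [0, 0, 0]], "rotation": [[0, 0, 0], [0, 0, 0], [0, 0, 0], [0, 0, 0]], "grip": [0, 0, 0, 0]}}

```text
time: 10.45
eef_pos: [0.5312, -0.0145, 0.085]
tcp_rot: [0.779, 0.627, 0.0, 0.005]
contact_force: [4.4, -10.0, 3.3]
opening: 0.126
```

```bash
python3 st.py
```

```text
t 10.45 tool x yaw-fix 1.088 fix pos mm [ 3.2 30.8 85. ] F fix [  1.55 -10.8    3.27] Tq [-1.58 -0.66  0.04] tilt [ 0.006 -0.007 -1.   ] open 10.8
```

>>> {"api": "send_rows", "payload": {"translation": [[0, 0, 0], [0, 0, 0], [0, 0, 0]], "rotation": [[0, 0, 1], [0, 0, 1], [0, 0, 1]], "grip": [0, 0, 0]}}

```text
time: 10.82
eef_pos: [0.5309, -0.0144, 0.085]
tcp_rot: [0.855, 0.519, 0.001, 0.005]
contact_force: [3.8, -10.5, 4.2]
opening: 0.121
```

```bash
python3 st.py
```

```text
t 10.825 tool x yaw-fix 0.824 fix pos mm [ 3. 31. 85.] F fix [  0.88 -11.16   4.18] Tq [-1.56 -0.56  0.16] tilt [ 0.006 -0.007 -1.   ] open 10.3
```

>>> {"api": "send_rows", "payload": {"translation": [[0, 0, 0], [0, 0, 0], [0, 0, 0]], "rotation": [[0, 0, 1], [0, 0, 1], [0, 0, 1]], "grip": [0, 0, 0]}}

```text
time: 11.2
eef_pos: [0.5307, -0.0142, 0.085]
tcp_rot: [0.915, 0.403, 0.001, 0.004]
contact_force: [3.6, -9.9, 4.7]
opening: 0.124
```

```bash
python3 st.py
```

```text
t 11.2 tool x yaw-fix 0.563 fix pos mm [ 2.9 31.2 85. ] F fix [  0.82 -10.53   4.74] Tq [-1.45 -0.43  0.13] tilt [ 0.005 -0.007 -1.   ] open 10.6
```

>>> {"api": "send_rows", "payload": {"translation": [[0, 0, 0], [0, 0, 0], [0, 0, 0]], "rotation": [[0, 0, 1], [0, 0, 1], [0, 0, 1]], "grip": [0, 0, 0]}}

```text
time: 11.58
eef_pos: [0.5306, -0.014, 0.085]
tcp_rot: [0.96, 0.28, 0.001, 0.004]
contact_force: [2.8, -8.8, 3.8]
opening: 0.12
```

```bash
python3 st.py
```

```text
t 11.575 tool x yaw-fix 0.301 fix pos mm [ 2.8 31.4 85. ] F fix [ 0.41 -9.26  3.83] Tq [-1.32 -0.46  0.17] tilt [ 0.005 -0.006 -1.   ] open 10.2
```

>>> {"api": "send_rows", "payload": {"translation": [[0, 0, 0], [0, 0, 0], [0, 0, 0]], "rotation": [[0, 0, 0.7], [0, 0, 0], [0, 0, 0]], "grip": [0, 0, 0]}}

```text
time: 11.95
eef_pos: [0.5305, -0.014, 0.085]
tcp_rot: [0.968, 0.252, 0.001, 0.004]
contact_force: [3.0, -9.0, 6.2]
opening: 0.123
```

```bash
python3 st.py
```

```text
t 11.95 tool x yaw-fix 0.241 fix pos mm [ 2.8 31.5 85. ] F fix [ 0.49 -9.45  6.24] Tq [-1.43 -0.37 -0.01] tilt [ 0.005 -0.006 -1.   ] open 10.5
```

>>> {"api": "send_rows", "payload": {"translation": [[0, 0, 0], [0, 0, 0], [0, 0, 0], [0, 0, 0], [0, 0, 0]], "rotation": [[0, 0, 0.9], [0, 0, 0.8], [0, 0, 0.6], [0, 0, 0], [0, 0, 0]], "grip": [0, 0, 0, 0, 0]}}

```text
time: 12.58
eef_pos: [0.5305, -0.0138, 0.085]
tcp_rot: [0.988, 0.153, 0.002, 0.003]
contact_force: [2.5, -8.8, 5.1]
opening: 0.122
```

```bash
python3 st.py
```

```text
t 12.575 tool x yaw-fix 0.041 fix pos mm [ 2.8 31.7 85. ] F fix [ 0.13 -9.12  5.14] Tq [-1.32 -0.37  0.04] tilt [ 0.005 -0.006 -1.   ] open 10.4
```

>>> {"api": "send_rows", "payload": {"translation": [[0, 0.05, 0], [0, 0.05, 0], [0, 0, 0], [0, 0, 0]], "rotation": [[0, 0, 0], [0, 0, 0], [0, 0, 0], [0, 0, 0]], "grip": [0, 0, 0, 0], "squeeze": 80}}

```text
time: 13.08
eef_pos: [0.5306, -0.0144, 0.085]
tcp_rot: [0.988, 0.153, 0.001, 0.001]
contact_force: [-0.3, -1.4, 7.1]
opening: 0.121
```

```bash
python3 st.py
```

```text
t 13.075 tool x yaw-fix 0.04 fix pos mm [ 2.8 31.1 85. ] F fix [-0.65 -1.3   7.07] Tq [-0.14 -0.13  0.02] tilt [ 0.002 -0.001 -1.   ] open 10.4
```

>>> {"api": "send_rows", "payload": {"translation": [[0, 0, 0], [0, 0, 0], [0, 0, 0], [0, 0, -1], [0, 0, -1]], "rotation": [[0, 0, 0], [0, 0, 0], [0, 0, 0], [0, 0, 0], [0, 0, 0]], "grip": [20, 40, 40, 40, 40]}}

```text
time: 13.7
eef_pos: [0.5287, -0.0139, 0.143]
tcp_rot: [0.988, 0.153, -0.001, -0.001]
contact_force: [-0.1, -0.3, 1.3]
opening: 0.467
```

>>> {"api": "send_rows", "payload": {"translation": [[0, 0, -1], [0, 0, -1], [0, 0, -1], [0, 0, 0], [0, 0, 0]], "rotation": [[0, 0, 0], [0, 0, 0], [0, 0, 0], [0, 0, 0], [0, 0, 0]], "grip": [40, 40, 40, 40, 40]}}

```text
time: 14.32
eef_pos: [0.5289, -0.014, 0.2319]
tcp_rot: [0.988, 0.153, -0.001, -0.0]
contact_force: [-0.3, 0.4, -1.0]
opening: 0.466
```

```bash
python3 st.py
python3 - <<'E'
from h import *
c=cam("wrist");cv2.imwrite("pics/w3.png",c[0])
h=cv2.cvtColor(c[0],cv2.COLOR_BGR2HSV)
for b in blobs(red(h),200): print(b)
E
```

```text
t 14.325 tool x yaw-fix 0.04 fix pos mm [  1.2  32.  231.9] F fix [-0.21  0.43 -1.  ] Tq [-0.03  0.07 -0.03] tilt [-0.002  0.001 -1.   ] open 39.8
(6628, array([478.9,  53.2]), array([428,   0,  84, 112], dtype=int32), ((469.5, 55.5), (111.0, 83.0), 90.0))
(505, array([256.8, 182.3]), array([248, 160,  18,  48], dtype=int32), ((256.5, 183.5), (47.0, 17.0), 90.0))
```

View pics/w3.png

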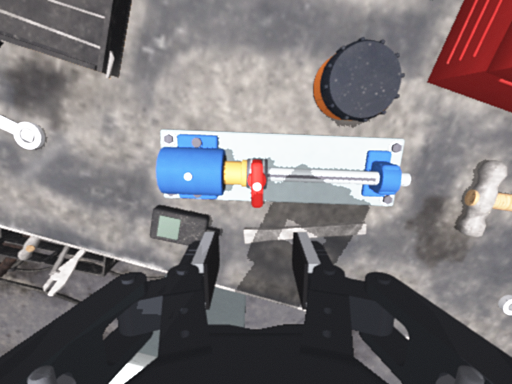

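The collar bears on the brass sleeve, with its bar square to the shaft at (257,183). The filter, chisel and reader look undisturbed. One numeric check before handing in: bar angle and position.

Run:
```python
from h import *
c=cam("wrist");h=cv2.cvtColor(c[0],cv2.COLOR_BGR2HSV);r=red(h)
Rz=R.from_euler("z",.2673).as_matrix();o=np.array([.5362,-.0451,.012])
L=[]
for y in range(190,206):
    x=np.where(r[y,240:275])[0]+240
    if len(x)>5:L.append((Rz.T@(onplane(c,(x.mean(),y),.108)-o))[:2])
L=np.array(L);w=(h[...,1]<110)&(h[...,2]>180);m=np.zeros_like(w);m[180:194,250:264]=1
for b in blobs(w&m,5):print("dot",b[0],b[1],Rz.T@(onplane(c,b[1],.108)-o))
k=np.polyfit(L[:,0],L[:,1],1);print("bar angle",np.arctan(k[0]),"y at 0",k[1])
t=cam("top");hh=cv2.cvtColor(t[0],cv2.COLOR_BGR2HSV)
cv2.imwrite("pics/t3.png",cv2.resize(t[0][140:270,195:355],None,fx=4.8,fy=4.6,interpolation=2))
```

```text
dot 75 [256.7 186.1] [0.00367666 0.03180355 0.096     ]
dot 10 [250.2 189.7] [-0.00019563  0.03798164  0.096     ]
bar angle 0.03551599918917424 y at 0 0.031280939010283094
```

```bash
python3 -c "
from plant import ticket
print(ticket.sign_off())"
```

```text
the job is handed in; nothing more can be done
None
```

The job is handed in: the collar now bears on the brass sleeve with roughly 9–10 N and the set screw is tight again. I gripped the T-bar, loosened the screw to about 1.09 rad and slid the collar about 67 mm onto the sleeve. From about 27 mm the push rose at roughly 2.5–3 N per mm. I pressed to about 10.5–11 N at the wrist, kept pressing while I tightened the screw, then backed off, let go and lifted clear.

**Last checks:**
- **Screw:** the wrist camera shows the bar at about 0.04 rad, the same as the tool's final angle, so it is tight.
- **Load:** the sleeve load is worked out from the wrist force less about 1 N of collar drag. I could not measure it after letting go.
- **Robot:** it touches nothing; the wrist force reads near zero.
- **Other objects:** in the last wrist picture the chisel, code reader and oil filter look undisturbed; I judged this by eye, without measuring them.
- **Disagreement:** the camera puts the collar's travel at about 69 mm against about 67 mm from the arm. That is about the calibration error, and it gives no sign that the collar slipped back.

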